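# Free a filter collar and hold it pushed home

## Robot

A 6-joint arm with a two-finger parallel gripper is mounted at the origin on the work surface; the furniture and walls round the work are solid. World frame = base frame: x ahead of the robot, y to its left, z up, the work surface at z = 0. Lengths are in mm, angles in rad, forces in N, time in s.
With the tool pointing down it reaches from about 275 to 1000 mm from the base axis. Payload 8.4 kg.
Tool frame: the origin (TCP) lies where the fingers leave the gripper's body, on its centre line; the fingertips stand 73 mm ahead of it and the grasp point (between the pads) lies 54 mm ahead of it (grip_point_offset is the distance from the TCP to the grasp point, in mm); z points along the fingers, y is the direction in which the jaws open and shut (so a half turn about z gives the same grasp; the last joint's range is limited). The gripper opens to 85 mm and grips with 20 to 120 N. Pads are 22 mm wide; open, the fingers measure 114 mm over their backs; the gripper's body (76 mm by 85 mm) begins 54 mm behind the grasp point. The pads swing forward as they close: fully open they stand 13 mm farther back than shut.
Start: joints at [-1.3, 0.353, 1.633, -0, 1.155, -0.002], TCP at [168.392, -601.891, 303.881] pointing down, gripper open.
Joint ranges: [-2.63, 2.63], [-0.92, 2.1], [0.06, 2.66], [-1.3, 4.44], [0, 2.69], [-3.02, 3.02]. Speed limits (rad/s): [2.22, 2.22, 2.79, 3.14, 3.14, 3.14].

## Interface

Orientations are given as [roll, pitch, yaw] about the fixed x, y, z axes, in that order (R = Rz(yaw) Ry(pitch) Rx(roll)).
In Python, from rig import sense, grab_frame, sign_off, grip_point_offset gives the robot as it stands. The module is installed in compiled form; this text tells all that it offers.
- The arm moves only by the tool drive_tool, never from a script. Its argument "targets" is one flat list of numbers, 7 for each row, row after row: the shift along the tool's x, y, z in m, then the turn, a rotation vector about the tool's x, y, z in rad, then the opening, from 0 (shut) to 1 (fully open). In form: [tx, ty, tz, wx, wy, wz, grip, tx, ty, tz, wx, wy, wz, grip, ...]. A call has 1 to 12 rows; each row is the pose to reach, as a shift and turn from the pose commanded when the call began, along the tool's axes at that moment; what a row does not reach only later rows make up. A row lasts 1/12 s, in which the tool goes at most 41.7 mm and 7.16 degrees, less where a joint would pass 70% of its speed; a pose out of reach is approached as far as the arm can. A call with a gripper value outside its range is refused whole. The fingers move at their own pace and stop on an object; "force" is the grip in N (left out, the last holds). Time passes only in rows, so rows that repeat a pose let the fingers close. It gives the time, the measured TCP pose, the force and the opening at its end, in the units of the state.
- sense(): the state, without advancing time (a new reading comes with each control period).
- grab_frame(name): name is "scene" or "top" or "wrist"; returns a dict with "color" (480x640x3 uint8, blue, green, red), "vertical_fov" (degrees; the focal length in pixels is half the picture's height over the tangent of half this angle, whatever the lens; pixels are square), "cx", "cy" (the principal point, pixels), "k1" (the pictures are not rectified: a ray, as slopes to the right and down, at radius r is drawn at 1 + k1 r^2 times it, then the intrinsics apply), "world_from_camera" (4x4, takes a point from camera to world coordinates). Camera axes: x right, y down, z forward; pixel columns grow to the right and rows downward; lengths in mm; the calibration is good to about 2 mm. A picture is of the moment at which its call begins. There is no depth.
- sign_off(): hands the job in, once; it reports no verdict.
The state is a dict: "clock": time; "qpos": joint angles; "qvel": joint speeds; "joint_efforts": joint torques, N m; "eef_pos": TCP position; "tcp_rot": TCP orientation; "contact_force": force on the tool from outside, world axes, zero at the start; "wrist_torque": the same for the moment, N m; "opening": opening from 0.0 (shut) to 1.0 (fully open).
Only numpy, scipy, OpenCV 4.12 (cv2) and the standard library are available. Lean on these libraries where they do the work, as an engineer would, in place of code of your own. Each camera call takes 0.05 s, during which the arm holds its last target. There are 200 camera calls.

## Task

Pull the thin steel transit-lock plate straight up out of its slot in the grey filter housing and put it down in the shallow white tray. Then turn the knurled collar on the housing clockwise (seen from above; less than a quarter turn is needed) until its hidden keyways drop over the pins, and push it down against its spring until it sits fully home on the housing. Finish while still gripping the collar and holding it pushed home, because it springs up when let go; leave the green slide box where it is.

Things in the scene. Friction and masses are not known exactly. Their poses are not given: they have to be found in the camera images.
- housing: Fixed grey block, 84 x 140 x 32 mm (x, y, z), top 32 mm above the worktop. Origin at worktop height on the axis of its post; the block spans x -42..42, y -95..45 mm. The post, hidden in the collar, is 38 mm in diameter with three radial pins 6 mm thick, 120 degrees apart, at an unknown angle that these axes do not show, and a spring plunger on top.
- slot (a point): Mouth of the lock plate's slot in the housing's top face, 56 mm from the post's axis on the housing's -y side: 7 mm (x) by 53 mm (y), 26 mm deep straight down; axes as the housing's.
- collar: Loose knurled aluminium cap-shaped collar with a dark window on top, 44 mm high, 0.12 kg; origin at the centre of its underside, z up. Grip 58 mm in diameter from 8 to 44 mm up; below it a flange 72 mm in diameter, 8 mm thick, with a 12 mm notch on its -y side: the lock plate's edge stands in it and stops the collar turning. At the start it rests on the pins, underside 44 mm above the worktop.
- collar_grip (a point): Point on the collar's axis 28 mm above its origin, mid-height of the knurling. Three hidden keyways, 10 mm wide, 120 degrees apart. Turned 0.4 to 1.45 rad clockwise from above (yaw decreasing) they meet the pins (free within some 0.09 rad): the collar drops 7 mm on to the plunger and turns no more.
- home (a point): Post's axis at the housing's top, 32 mm above the worktop: where the collar's origin is when fully home. The last 5 mm down to it press the spring, about 4 rising to 7 N; let go, the collar springs back up 5 mm.
- lock_plate: Loose steel plate, 5 mm thick (x), 50 mm wide (y), 90 mm high (z), 0.12 kg; origin at the centre of its lower edge, z up. At the start it stands upright in the housing's slot, 26 mm deep, its top 96 mm above the worktop.
- plate_rim (a point): Middle of the plate's thicker top rim, 82 mm above the plate's origin: 10 mm thick (x), 40 mm wide (y), 16 mm high. Pinch it across its thickness.
- tray: Fixed shallow open white tray, 180 x 130 x 16 mm (x, y, z), walls and floor 3 mm; origin at the centre of its underside, on the worktop. To its right stands the solid open centrifuge, over which the arm may start: rise some 130 mm before crossing from there.
- slide_box: Bystander: small green slide box, 33 x 85 x 24 mm, loose, origin under its centre. Leave alone.
Mind the look-alikes: they are no part of the job. Of the things that look like the lock_plate, the middle-sized one is meant.

How it is judged:
By the outcome, as a careful person would: the job done as asked, in the order asked, and still so for the second after the job is handed in, while the arm keeps its last pose, push and grip.
It also fails if it takes over 72 s, if anything falls off the work surface, if the arm or the gripper's body presses on something with over 40 N, if the wrist force passes 120 N, or if a joint passes its speed limit or range.

## Working session

There is one attempt and no reset: what is moved stays moved. The work goes in short steps, Python scripts to look and compute and a tool call to move; the robot and the scene stay as the last step left them, time stands still between calls to the robot, and variables do not carry over. Pictures are saved under pics/ and viewed, about 8 in all and at most 12, crops included, and the job is handed in when it is done.

Besides the shell and the picture viewer there is one more tool, called after "Call:" as name(argument=value, ...) on one line, values as JSON. drive_tool: Moves the arm, as the interface text tells. Its arguments: {"type":"object","properties":{"targets":{"type":"array"},"force":{"type":"number"}},"required":["targets"]}

```bash
mkdir -p pics; cat > h.py <<'E'
import numpy as np, cv2, json
from rig import sense, grab_frame, sign_off, grip_point_offset
from scipy.spatial.transform import Rotation as R
def snap(n,f):
    d=grab_frame(n); cv2.imwrite(f'pics/{f}.png',d['color'])
    np.savez(f'pics/{f}.npz',**d); return d
def load(f): return dict(np.load(f'pics/{f}.npz'))
def ray(d,u,v):
    f=240/np.tan(np.radians(d['vertical_fov'])/2)
    x,y=(u-d['cx'])/f,(v-d['cy'])/f; rd=np.hypot(x,y); r=rd
    for _ in range(20): r=rd/(1+d['k1']*r*r)
    s=r/rd if rd>0 else 1
    T=d['world_from_camera']; return T[:3,3],T[:3,:3]@np.array([x*s,y*s,1])
def onz(d,u,v,z):
    o,k=ray(d,u,v); return o+k*(z-o[2])/k[2]
def proj(d,p):
    f=240/np.tan(np.radians(d['vertical_fov'])/2)
    q=np.linalg.inv(d['world_from_camera'])@np.append(p,1); x,y=q[0]/q[2],q[1]/q[2]
    s=1+d['k1']*(x*x+y*y); return np.array([f*x*s+d['cx'],f*y*s+d['cy']])
def totool(p,off=54):
    "shift (m) in tool axes to bring grasp point to world p (mm)"
    s=sense(); Rm=rot(s); g=np.array(s['eef_pos'])+Rm[:,2]*off
    return Rm.T@(np.array(p)-g)/1000
def rot(s): return R.from_euler('xyz',s['tcp_rot']).as_matrix()
E
python3 - <<'E'
from h import *
s=sense(); print(s); print(rot(s).round(3))
for n in('scene','top'):
    d=snap(n,n+'0'); print(n,d['vertical_fov'],d['k1'],d['world_from_camera'].round(2).tolist())
E
```

```text
{'clock': 0.0, 'qpos': array([-1.30039419e+00,  3.53665523e-01,  1.63416925e+00,  1.37161289e-05,
        1.15519792e+00, -2.41243920e-03]), 'qvel': array([ 0.00010633, -0.00164474,  0.00014724,  0.00109411, -0.00138881,
       -0.00095914]), 'joint_efforts': array([-1.91179097e-03, -6.05264497e+01, -3.42070842e+01, -5.97716394e-05,
        9.57599783e-03, -7.33553122e-06]), 'eef_pos': array([ 168.29267306, -601.50770757,  303.13573366]), 'tcp_rot': array([-3.14015265e+00, -1.60145253e-05,  2.72809017e-01]), 'contact_force': array([0.29951773, 0.74562647, 0.15978458]), 'wrist_torque': array([-0.01740206, -0.01381907,  0.03187785]), 'opening': 0.9996617867373622}
[[ 0.963  0.269 -0.   ]
 [ 0.269 -0.963  0.001]
 [ 0.    -0.001 -1.   ]]
scene 45.9876148261678 -0.03111266230217165 [[0.56, -0.53, 0.63, -74.87], [-0.83, -0.35, 0.44, -529.69], [-0.01, -0.77, -0.63, 631.54], [0.0, 0.0, 0.0, 1.0]]
top 42.294218294747886 -0.11883705141742047 [[-0.02, -0.99, 0.16, 312.74], [-1.0, 0.02, 0.01, -145.26], [-0.01, -0.16, -0.99, 1067.74], [0.0, 0.0, 0.0, 1.0]]
```

View pics/top0.png

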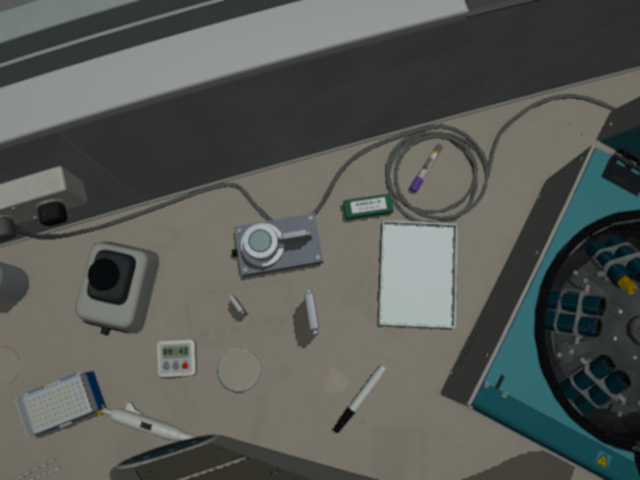

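View pics/scene0.png

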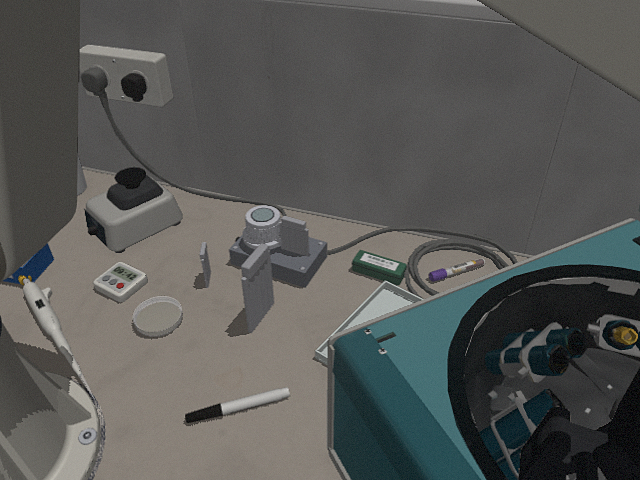

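The top view shows three plate-like things: small at (237,305), large at (311,312), and one standing in the grey housing at (295,235). The last fits: it is in the slot, medium-sized, with its edge at the collar (262,243). Tray is at (417,274), green box at (368,206). I'll confirm in an enlarged crop.

```bash
python3 - <<'E'
from h import *
d=load('top0'); c=d['color'][195:335,205:345]
a=cv2.resize(c,(600,600),interpolation=cv2.INTER_CUBIC)
s=load('scene0')['color'][190:350,190:350]
cv2.imwrite('pics/crop0.png',cv2.resize(c,(800,800),interpolation=cv2.INTER_CUBIC)[:600])
hsv=cv2.cvtColor(d['color'],cv2.COLOR_BGR2HSV)
# tray
g=cv2.inRange(d['color'],(170,170,170),(255,255,255)); 
for cn in cv2.findContours(g,0,2)[0]:
    if cv2.contourArea(cn)>2000 :
        r=cv2.minAreaRect(cn); print('white',r)
        if abs(r[0][0]-417)<20: print([onz(d,*p,16).round(0).tolist() for p in cv2.boxPoints(r)], onz(d,*r[0],16))
for q in [(262,243)]: print(onz(d,*q,88))
for q in [(282,236),(310,234)]: print(onz(d,*q,96))
for q in [(234,227),(314,213),(322,264),(241,276)]: print(onz(d,*q,32))
E
```

```text
white ((418.0036926269531, 253.88723754882812), (65.7722396850586, 54.13313293457031), 1.847610354423523)
[[417.0, -247.0, 16.0], [511.0, -253.0, 16.0], [505.0, -367.0, 16.0], [412.0, -360.0, 16.0]] [ 461.04376807 -306.6766708    16.        ]
[473.13513112 -46.48695391  88.        ]
[482.5202441  -79.23230659  96.        ]
[ 484.90999468 -123.84898649   96.        ]
[510.83591887   7.02575668  32.        ]
[ 532.4823311  -129.78805573   32.        ]
[ 444.63988707 -141.87605356   32.        ]
[426.68802649  -5.2255699   32.        ]
```

View pics/crop0.png

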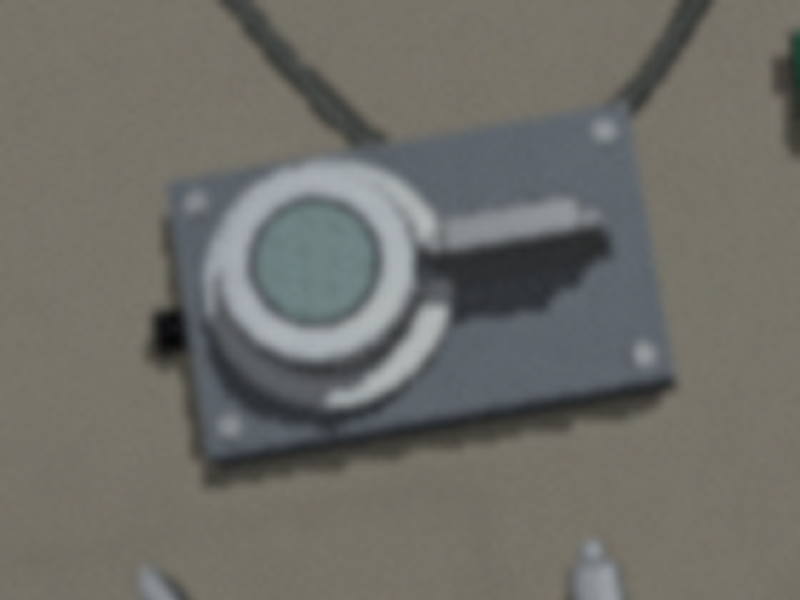

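The crop confirms it: the plate stands in the housing with its near edge in the collar's notch (rim from crop (440,225) to (605,215)). Now localise and move above it.

```bash
python3 - <<'E'
from h import *
d=load('top0'); f=lambda x,y:(x/5.714+205-.41,y/5.714+195-.41)
P=lambda x,y,z:onz(d,*f(x,y),z)
C=[P(*q,32)[:2] for q in [(172,185),(622,100),(672,378),(212,458)]]
print(np.round(C,1)); 
ey=C[0]-C[1]+C[3]-C[2]; psi=np.arctan2(-ey[0],ey[1]); print('psi',psi)
X=np.array([np.cos(psi),np.sin(psi)]);Y=np.array([-X[1],X[0]])
ctr=np.mean(C,0); print('axis from housing',ctr+25*Y)
col=P(314,262,88); print('collar',col)
print('slot from housing',ctr-31*Y,'from collar',col[:2]-56*Y)
# rim top mid: 
print('rim', P(510,228,96),P(575,212,96),P(440,235,96))
for q in [(383,222),(456,223),(455,327),(379,326)]: print(onz(d,*q,16).round(1))
p=[*(ctr-31*Y),250]; print('to',p,totool(p), 'yaw turn needed world', np.pi/2+psi-sense()['tcp_rot'][2])
E
```

```text
[[ 510.9    5.8]
 [ 534.1 -128.9]
 [ 450.2 -142.3]
 [ 428.8   -6.4]]
psi 0.16325804532848845
axis from housing [476.91340415 -43.26311398]
collar [477.36647222 -42.54055988  88.        ]
slot from housing [486.0152962  -98.51848078] from collar [486.46836427 -97.79592669]
rim [484.60008562 -98.12413528  96.        ] [ 488.78429759 -116.29275796   96.        ] [482.98954571 -78.58817674  96.        ]
[ 517.8 -248.4   16. ]
[ 513.8 -375.1   16. ]
[ 335.2 -364.5   16. ]
[ 339.7 -236.    16. ]
to [np.float64(486.015296200585), np.float64(-98.51848078419982), 250] [ 4.41499098e-01 -3.98760051e-01 -2.68534300e-04] yaw turn needed world 1.4612510177896207
```

Call:
drive_tool(targets=[0, 0, -0.15, 0, 0, 0, 1, 0, 0, -0.15, 0, 0, 0, 1, 0, 0, -0.15, 0, 0, 0, 1, 0, 0, -0.15, 0, 0, 0, 1, 0.05, -0.05, -0.15, 0, 0, -0.12, 1, 0.44, -0.4, -0.15, 0, 0, -1.46, 1, 0.44, -0.4, -0.15, 0, 0, -1.46, 1, 0.44, -0.4, -0.15, 0, 0, -1.46, 1, 0.44, -0.4, -0.15, 0, 0, -1.46, 1, 0.44, -0.4, -0.15, 0, 0, -1.46, 1, 0.44, -0.4, -0.15, 0, 0, -1.46, 1, 0.44, -0.4, -0.15, 0, 0, -1.46, 1])

```text
clock: 1.1
eef_pos: [345.1, -317.1, 453.7]
tcp_rot: [-3.142, -0.0, 1.274]
contact_force: [1.0, 0.1, -0.3]
opening: 0.995
```

```bash
python3 - <<'E'
from h import *
s=sense(); print(s['clock'],s['eef_pos'],s['tcp_rot']); print(rot(s).round(3)); print(totool([486,-98.3,200]), np.pi/2+.163-s['tcp_rot'][2])
E
```

```text
1.1 [ 345.07363049 -317.11373855  453.73392866] [-3.14150770e+00 -9.80877788e-05  1.27358758e+00]
[[ 0.293  0.956 -0.   ]
 [ 0.956 -0.293  0.   ]
 [ 0.    -0.    -1.   ]]
[0.25046617 0.07068924 0.19975249] 0.4602087423959744
```

Call:
drive_tool(targets=[0.25, 0.07, 0.2, 0, 0, -0.46, 1, 0.25, 0.07, 0.2, 0, 0, -0.46, 1, 0.25, 0.07, 0.2, 0, 0, -0.46, 1, 0.25, 0.07, 0.2, 0, 0, -0.46, 1, 0.25, 0.07, 0.2, 0, 0, -0.46, 1, 0.25, 0.07, 0.2, 0, 0, -0.46, 1, 0.25, 0.07, 0.2, 0, 0, -0.46, 1, 0.25, 0.07, 0.2, 0, 0, -0.46, 1, 0.25, 0.07, 0.2, 0, 0, -0.46, 1, 0.25, 0.07, 0.2, 0, 0, -0.46, 1, 0.25, 0.07, 0.2, 0, 0, -0.46, 1, 0.25, 0.07, 0.2, 0, 0, -0.46, 1])

```text
clock: 2.1
eef_pos: [486.1, -102.2, 254.8]
tcp_rot: [3.141, 0.001, 1.727]
contact_force: [0.3, 0.7, 1.2]
opening: 1.0
```

```bash
python3 - <<'E'
from h import *
s=sense(); print(s['clock'],s['eef_pos'],s['tcp_rot']); print(rot(s).round(3)); print(totool([486,-98.3,88]), np.pi/2+.163-s['tcp_rot'][2])
d=snap('wrist','w1'); print(d['world_from_camera'].round(2).tolist(),d['vertical_fov'],d['k1'])
print('pred rim ends',[proj(d,[486-t*.1625,-98.3+t*.987,96]) for t in(-20,0,20)], 'collar',proj(d,[477,-43,88]))
E
```

```text
2.1 [ 486.09327172 -102.17254446  254.7545918 ] [3.14057641e+00 6.91747820e-04 1.72710317e+00]
[[-0.156  0.988  0.001]
 [ 0.988  0.156 -0.001]
 [-0.001  0.001 -1.   ]]
[0.0039552  0.00034125 0.11275233] 0.006693152567369465
[[0.99, 0.15, 0.04, 473.38], [0.15, -0.95, -0.28, -30.5], [-0.0, 0.29, -0.96, 325.03], [0.0, 0.0, 0.0, 1.0]] 59.99168651448408 -0.05624657466725946
pred rim ends [array([327.1275941 , 271.84594328]), array([326.94822763, 239.34265683]), array([326.75741761, 205.2337935 ])] collar [326.47377042 138.82891369]
```

View pics/w1.png

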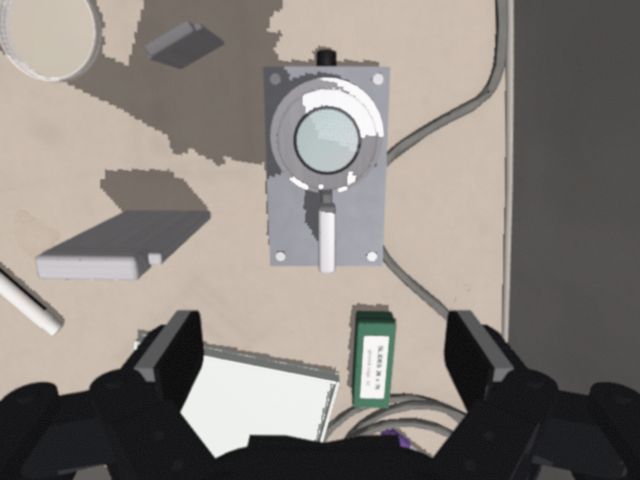

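The wrist view agrees with the estimate: rim at u≈327, v 206–272 (predicted 205–272), collar window at (327,140). Tray lower left, green box (375,360). Descending.

Call:
drive_tool(targets=[0.004, 0, 0.03, 0, 0, -0.007, 1, 0.004, 0, 0.06, 0, 0, -0.007, 1, 0.004, 0, 0.08, 0, 0, -0.007, 1, 0.004, 0, 0.08, 0, 0, -0.007, 1, 0.004, 0, 0.08, 0, 0, -0.007, 1])

```text
clock: 2.57
eef_pos: [485.1, -98.1, 174.2]
tcp_rot: [-3.141, -0.0, 1.734]
contact_force: [0.1, 0.4, 0.6]
opening: 0.999
```

```bash
python3 - <<'E'
from h import *
s=sense(); print(s['clock'],s['eef_pos'],s['tcp_rot']); print(totool([486,-98.3,88]), np.pi/2+.163-s['tcp_rot'][2])
E
```

```text
2.5667 [485.07051596 -98.08861687 174.15628145] [-3.14062985e+00 -3.29974233e-04  1.73350686e+00]
[-0.00038759  0.00096592  0.03215527] 0.0002894710351035723
```

Good. Descend the rest, close gently.

Call:
drive_tool(targets=[0, 0.001, 0.016, 0, 0, 0, 1, 0, 0.001, 0.032, 0, 0, 0, 1, 0, 0.001, 0.032, 0, 0, 0, 0.6, 0, 0.001, 0.032, 0, 0, 0, 0.3, 0, 0.001, 0.032, 0, 0, 0, 0, 0, 0.001, 0.032, 0, 0, 0, 0, 0, 0.001, 0.032, 0, 0, 0, 0, 0, 0.001, 0.032, 0, 0, 0, 0, 0, 0.001, 0.032, 0, 0, 0, 0, 0, 0.001, 0.032, 0, 0, 0, 0, 0, 0.001, 0.032, 0, 0, 0, 0, 0, 0.001, 0.032, 0, 0, 0, 0], force=40)

```text
clock: 3.57
eef_pos: [487.0, -97.3, 142.7]
tcp_rot: [3.14, 0.0, 1.735]
contact_force: [-0.9, -0.6, 7.9]
opening: 0.104
```

Call:
drive_tool(targets=[0, 0, 0, 0, 0, 0, 0, 0, 0, -0.003, 0, 0, 0, 0, 0, 0, -0.006, 0, 0, 0, 0, 0, 0, -0.009, 0, 0, 0, 0, 0, 0, -0.012, 0, 0, 0, 0], force=60)

```text
clock: 3.98
eef_pos: [486.3, -97.2, 154.1]
tcp_rot: [-3.141, -0.0, 1.735]
contact_force: [0.4, 1.3, -0.4]
opening: 0.102
```

Call:
drive_tool(targets=[0, 0, -0.004, 0, 0, 0, 0, 0, 0, -0.008, 0, 0, 0, 0, 0, 0, -0.014, 0, 0, 0, 0, 0, 0, -0.022, 0, 0, 0, 0, 0, 0, -0.03, 0, 0, 0, 0, 0, 0, -0.04, 0, 0, 0, 0, 0, 0, -0.05, 0, 0, 0, 0, 0, 0, -0.06, 0, 0, 0, 0, 0, 0, -0.07, 0, 0, 0, 0, 0, 0, -0.08, 0, 0, 0, 0, 0, 0, -0.08, 0, 0, 0, 0, 0, 0, -0.08, 0, 0, 0, 0])

```text
clock: 4.98
eef_pos: [486.7, -97.3, 234.6]
tcp_rot: [3.14, 0.0, 1.735]
contact_force: [0.1, -0.0, -0.8]
opening: 0.105
```

```bash
python3 - <<'E'
from h import *
s=sense(); print(s['clock'],s['eef_pos'],s['tcp_rot'],s['contact_force'],s['opening'])
d=snap('scene','s2'); cv2.imwrite('pics/s2c.png',cv2.resize(d['color'][130:370,160:480],(640,480)))
E
```

```text
4.9833 [486.74286399 -97.282277   234.58068983] [3.14025904e+00 4.86799124e-04 1.73473866e+00] [ 0.07707743 -0.01696654 -0.79721958] 0.10530157542177442
```

View pics/s2c.png

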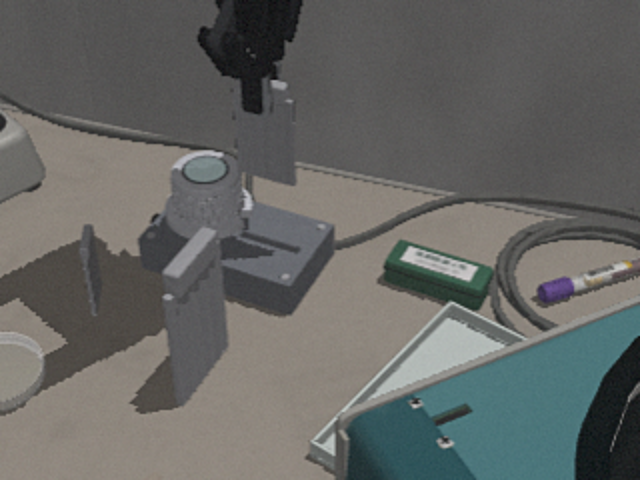

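The crop shows the plate held at (265,130), clear of the empty slot (265,245), with the collar still on its post. Now to the tray (rim along tray's long axis, tilt to lay it down).

```bash
cat >> h.py <<'E'
def goal(pos,Rm):
    "tool-frame shift (m) and rotvec from measured pose to TCP pos / rotation"
    s=sense(); R0=rot(s)
    return (R0.T@(np.array(pos)-s['eef_pos'])/1000).round(4), R.from_matrix(R0.T@Rm).as_rotvec().round(3)
def tray(th,zp,px=472,py=-297,yaw=-0.065,L=136.7):
    a=R.from_euler('z',yaw)
    Rm=(a*R.from_euler('y',-0.0)).as_matrix()
    base=R.from_euler('xyz',[np.pi,0,np.pi/2+yaw]).as_matrix()
    Rm=base@R.from_rotvec([-th,0,0]).as_matrix()
    return np.array([px,py,zp])-Rm[:,2]*L, Rm
E
python3 - <<'E'
from h import *
for th,z in((0,95),(0,50),(.85,50)): print(tray(th,z)[0],goal(*tray(th,z)))
E
```

```text
[ 472.  -297.   231.7] (array([-0.1948, -0.0468,  0.0023]), array([0.   , 0.   , 0.229]))
[ 472.  -297.   186.7] (array([-0.1948, -0.0468,  0.0473]), array([0.   , 0.   , 0.229]))
[ 369.51684606 -290.32919763  140.21969604] (array([-0.1714, -0.1469,  0.0937]), array([-0.846, -0.097,  0.215]))
```

Call:
drive_tool(targets=[-0.03, -0.007, 0, 0, 0, 0.04, 0, -0.06, -0.014, 0, 0, 0, 0.08, 0, -0.09, -0.021, 0, 0, 0, 0.12, 0, -0.12, -0.028, 0, 0, 0, 0.15, 0, -0.15, -0.036, 0.002, 0, 0, 0.18, 0, -0.18, -0.043, 0.02, 0, 0, 0.21, 0, -0.195, -0.047, 0.035, 0, 0, 0.229, 0, -0.195, -0.047, 0.047, 0, 0, 0.229, 0, -0.195, -0.047, 0.047, 0, 0, 0.229, 0, -0.195, -0.047, 0.047, 0, 0, 0.229, 0])

```text
clock: 5.87
eef_pos: [471.2, -296.2, 185.7]
tcp_rot: [-3.139, -0.002, 1.506]
contact_force: [0.3, 0.2, -1.5]
opening: 0.102
```

```bash
python3 - <<'E'
from h import *
s=sense(); print(s['clock'],s['eef_pos'],s['tcp_rot'],s['opening'])
for th,z in((.2,50),(.4,50),(.6,50),(.85,50),(.85,3.5)): print(th,tray(th,z)[0],goal(*tray(th,z)))
E
```

```text
5.8667 [ 471.22002736 -296.24919325  185.74826522] [-3.13893783e+00 -1.79805103e-03  1.50608208e+00] 0.10152510932393125
0.2 [ 444.89925376 -295.23596645  183.97510119] (array([-0.0007, -0.0263,  0.0018]), array([-0.203, -0.002,  0.   ]))
0.4 [ 418.87892876 -293.54225935  175.90903788] (array([-0.0007, -0.0524,  0.01  ]), array([-0.403, -0.002, -0.   ]))
0.6 [ 394.97637323 -291.98640145  162.82337856] (array([-0.0007, -0.0763,  0.0231]), array([-0.603, -0.002, -0.   ]))
0.85 [ 369.51684606 -290.32919763  140.21969604] (array([-0.0008, -0.1018,  0.0458]), array([-0.853, -0.002, -0.   ]))
0.85 [ 369.51684606 -290.32919763   93.71969604] (array([-0.0008, -0.1016,  0.0923]), array([-0.853, -0.002, -0.   ]))
```

Call:
drive_tool(targets=[0, -0.013, 0, -0.1, 0, 0, 0, 0, -0.026, 0.002, -0.2, 0, 0, 0, 0, -0.04, 0.005, -0.3, 0, 0, 0, 0, -0.052, 0.01, -0.4, 0, 0, 0, 0, -0.065, 0.016, -0.5, 0, 0, 0, 0, -0.076, 0.023, -0.6, 0, 0, 0, 0, -0.087, 0.031, -0.7, 0, 0, 0, 0, -0.1, 0.043, -0.83, 0, 0, 0, 0, -0.102, 0.052, -0.85, 0, 0, 0, 0, -0.102, 0.068, -0.85, 0, 0, 0, 0, -0.102, 0.08, -0.85, 0, 0, 0, 0, -0.102, 0.08, -0.85, 0, 0, 0])

```text
clock: 6.87
eef_pos: [376.8, -282.7, 117.7]
tcp_rot: [2.42, -0.052, 1.547]
contact_force: [0.1, 0.1, -1.0]
opening: 0.102
```

```bash
python3 - <<'E'
from h import *
s=sense(); print(s['clock'],s['eef_pos'],s['tcp_rot'],s['contact_force'],s['opening'],s['qpos'])
Rm=rot(s); print('edge',s['eef_pos']+Rm[:,2]*136.7)
print(goal(*tray(.85,2.5)), 'world down in tool', Rm.T@[0,0,-1])
E
```

```text
6.8667 [ 376.78811805 -282.65739039  117.71976819] [ 2.42019301 -0.05150224  1.54700374] [ 0.10168189  0.09765358 -0.99713255] 0.10176566632019307 [-0.97368218  0.44535619  2.3646837   1.72932779  0.60257062 -2.55635076]
edge [ 467.16991755 -279.52257643   15.21028931]
(array([-0.0091, -0.0215,  0.0138]), array([-0.13 , -0.066, -0.007])) world down in tool [-0.05147948 -0.65956058  0.74988646]
```

Call:
drive_tool(targets=[-0.004, 0, 0, 0, 0, 0, 0, -0.008, 0, 0, 0, 0, 0, 0, -0.008, -0.002, 0.002, 0, 0, 0, 0, -0.008, -0.003, 0.004, 0, 0, 0, 0, -0.008, -0.003, 0.004, 0, 0, 0, 0])

```text
clock: 7.28
eef_pos: [376.9, -290.5, 112.0]
tcp_rot: [2.424, -0.054, 1.546]
contact_force: [-0.4, 0.2, -1.7]
opening: 0.101
```

```bash
python3 - <<'E'
from h import *
s=sense(); print(s['clock'],s['eef_pos'],s['tcp_rot'],s['contact_force'],s['opening'],s['qpos'],s['qvel'].round(2))
Rm=rot(s); print('edge',s['eef_pos']+Rm[:,2]*136.7)
print(goal(*tray(.85,2.5)), 'world down in tool', Rm.T@[0,0,-1])
E
```

```text
7.2833 [ 376.86157362 -290.5163855   111.9557886 ] [ 2.42406361 -0.05434899  1.54643143] [-0.41599269  0.23052393 -1.74995233] 0.10063815616943725 [-0.98492433  0.46401195  2.35035295  1.71775688  0.60459806 -2.55538891] [-0.   -0.    0.01 -0.    0.    0.  ]
edge [ 466.8548656  -287.11295721    9.11360817]
(array([-0.001 , -0.0182,  0.0096]), array([-0.134, -0.067, -0.01 ])) world down in tool [-0.05432223 -0.65655412  0.75232027]
```

Call:
drive_tool(targets=[0, -0.0015, 0.0015, 0, 0, 0, 0, 0, -0.0025, 0.003, 0, 0, 0, 0, 0, -0.003, 0.004, 0, 0, 0, 0, 0, -0.003, 0.004, 0, 0, 0, 0])

```text
clock: 7.62
eef_pos: [376.9, -290.0, 107.1]
tcp_rot: [2.422, -0.055, 1.546]
contact_force: [-5.2, 0.2, 9.4]
opening: 0.101
```

Call:
drive_tool(targets=[0, 0, 0, 0, 0, 0, 0.15, 0, 0, 0, 0, 0, 0, 0.25, 0, 0, 0, 0, 0, 0, 0.35, 0, 0, 0, 0, 0, 0, 0.45, 0, 0, 0, 0, 0, 0, 0.55, 0, 0, 0, 0, 0, 0, 0.65, 0, 0, 0, 0, 0, 0, 0.7, 0, 0, 0, 0, 0, 0, 0.7, 0, 0, -0.02, 0, 0, 0, 0.7, 0, 0, -0.04, 0, 0, 0, 0.7, 0, 0, -0.06, 0, 0, 0, 0.7, 0, 0, -0.08, 0, 0, 0, 0.7])

```text
clock: 8.62
eef_pos: [323.2, -291.8, 167.0]
tcp_rot: [2.425, -0.056, 1.546]
contact_force: [0.5, -0.1, -0.1]
opening: 0.699
```

```bash
python3 - <<'E'
from h import *
s=sense(); print(s['clock'],s['eef_pos'],s['tcp_rot'],s['contact_force'],s['opening'],s['qpos'])
d=snap('top','t3'); w=snap('wrist','w3')
cv2.imwrite('pics/t3c.png',np.hstack([cv2.resize(d['color'][170:350,220:480],(520,360)),cv2.resize(w['color'],(280,210))[0:210].repeat(1,0) if 0 else cv2.copyMakeBorder(cv2.resize(w['color'],(280,210)),0,150,0,0,0)]))
E
```

```text
8.6167 [ 323.18086939 -291.78989395  167.03514539] [ 2.42487437 -0.0557692   1.54568835] [ 0.45478062 -0.12250317 -0.14916282] 0.698945419551813 [-1.12195321  0.29033199  2.3857356   1.40112323  0.65919382 -2.31970657]
```

View pics/t3c.png

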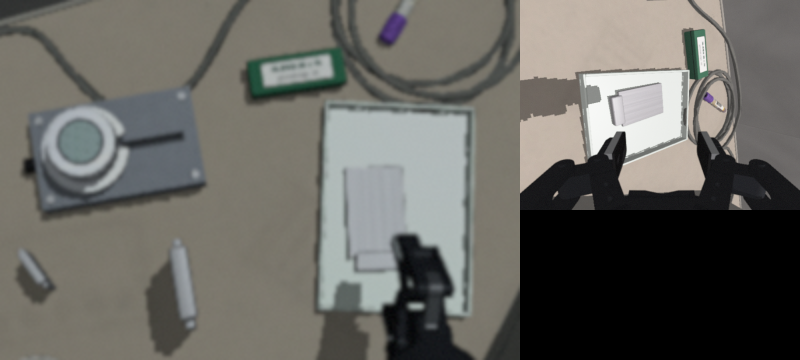

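Crop: plate lies flat in the tray (375,215 in the crop), slot empty, collar at (78,145), green box untouched. Now up and over to the collar.

```bash
cat >> h.py <<'E'
def down(yaw): return R.from_euler('xyz',[np.pi,0,yaw]).as_matrix()
E
python3 - <<'E'
from h import *
d=load('t3')
print(goal([400,-230,280],down(1.5)), goal([477,-43,260],down(2.2)))
E
```

```text
(array([ 0.0705,  0.1279, -0.032 ]), array([ 0.717, -0.066,  0.023])) (array([0.2582, 0.1624, 0.038 ]), array([ 0.709,  0.187, -0.646]))
```

Call:
drive_tool(targets=[0.01, 0.01, -0.02, 0.1, 0, 0, 1, 0.02, 0.03, -0.03, 0.2, -0.01, 0, 1, 0.03, 0.05, -0.032, 0.3, -0.02, 0, 1, 0.04, 0.07, -0.032, 0.4, -0.03, 0, 1, 0.05, 0.09, -0.032, 0.5, -0.05, 0.01, 1, 0.06, 0.11, -0.032, 0.6, -0.06, 0.02, 1, 0.07, 0.128, -0.032, 0.717, -0.066, 0.023, 1, 0.07, 0.128, -0.032, 0.717, -0.066, 0.023, 1, 0.07, 0.128, -0.032, 0.717, -0.066, 0.023, 1, 0.07, 0.128, -0.032, 0.717, -0.066, 0.023, 1, 0.07, 0.128, -0.032, 0.717, -0.066, 0.023, 1, 0.07, 0.128, -0.032, 0.717, -0.066, 0.023, 1])

```text
clock: 9.72
eef_pos: [403.3, -229.0, 278.3]
tcp_rot: [-3.138, -0.003, 1.506]
contact_force: [0.2, -0.4, 0.4]
opening: 1.0
```

```bash
python3 - <<'E'
from h import *
s=sense(); print(s['clock'],s['eef_pos'],s['tcp_rot'],s['qpos'],s['opening'])
print(goal([477,-43,220],down(2.2)))
E
```

```text
9.7167 [ 403.26434645 -228.97485584  278.31536971] [-3.13841677e+00 -3.11416807e-03  1.50553835e+00] [-5.20459488e-01  1.31481033e-01  1.99071552e+00  1.64027283e-03
  1.02361831e+00 -4.56062810e-01] 0.9995981679465726
(array([0.1902, 0.0616, 0.0587]), array([-0.002, -0.004, -0.694]))
```

Call:
drive_tool(targets=[0.03, 0.01, 0, 0, 0, -0.1, 1, 0.06, 0.02, 0, 0, 0, -0.2, 1, 0.09, 0.03, 0, 0, 0, -0.3, 1, 0.12, 0.04, 0, 0, 0, -0.4, 1, 0.15, 0.05, 0.02, 0, 0, -0.5, 1, 0.175, 0.057, 0.04, 0, 0, -0.6, 1, 0.19, 0.0615, 0.0585, 0, 0, -0.694, 1, 0.19, 0.0615, 0.0585, 0, 0, -0.694, 1, 0.19, 0.0615, 0.0585, 0, 0, -0.694, 1, 0.19, 0.0615, 0.0585, 0, 0, -0.694, 1])

```text
clock: 10.55
eef_pos: [474.9, -45.0, 220.5]
tcp_rot: [3.14, -0.004, 2.194]
contact_force: [-1.2, -0.2, 0.2]
opening: 1.003
```

```bash
python3 - <<'E'
from h import *
s=sense(); print(s['clock'],s['eef_pos'],s['tcp_rot'],s['qpos'],s['opening'])
w=snap('wrist','w4'); print(proj(w,[477,-43,88]))
hsv=cv2.cvtColor(w['color'],cv2.COLOR_BGR2HSV); g=cv2.GaussianBlur(cv2.cvtColor(w['color'],6),(5,5),1)
# dark window: teal-ish disc by hue near prediction
p=proj(w,[477,-43,88]).astype(int); print(hsv[p[1],p[0]])
m=cv2.inRange(hsv,(75,20,40),(105,140,255)); n,l,st,ce=cv2.connectedComponentsWithStats(cv2.morphologyEx(m,cv2.MORPH_OPEN,np.ones((3,3))))
k=l[p[1],p[0]]; print(k,st[k],ce[k],onz(w,*ce[k],88))
print(goal([477,-43,121],down(2.2)))
E
```

```text
10.55 [474.92127883 -45.00651915 220.51502475] [ 3.14029429 -0.00376309  2.19363037] [-0.09971282  0.23087469  2.0202471   0.0047299   0.89199092 -0.72551695] 1.0027964845972668
[331.90746581 262.70879628]
[160   3 222]
0 [     0      0    640    480 306963] [319.52514147 239.36019651] [464.46075103 -36.46297103  88.        ]
(array([0.0006, 0.0026, 0.1   ]), array([ 0.002, -0.003, -0.007]))
```

Estimates from the housing, collar and plate agree on the axis at (477,−43). Descending around it.

Call:
drive_tool(targets=[0.0005, 0.0025, 0.025, 0, 0, 0, 1, 0.0005, 0.0025, 0.05, 0, 0, 0, 1, 0.0005, 0.0025, 0.07, 0, 0, 0, 1, 0.0005, 0.0025, 0.085, 0, 0, 0, 1, 0.0005, 0.0025, 0.095, 0, 0, 0, 1, 0.0005, 0.0025, 0.099, 0, 0, 0, 1, 0.0005, 0.0025, 0.099, 0, 0, 0, 1, 0.0005, 0.0025, 0.099, 0, 0, 0, 1])

```text
clock: 11.27
eef_pos: [477.4, -42.9, 122.3]
tcp_rot: [3.14, -0.002, 2.195]
contact_force: [0.2, 0.1, -0.7]
opening: 0.999
```

```bash
python3 - <<'E'
from h import *
s=sense(); print(s['clock'],s['eef_pos'],s['tcp_rot'],s['contact_force'])
print(goal([477,-43,121],down(2.2)))
E
```

```text
11.2667 [477.40266151 -42.94406851 122.26713227] [ 3.13996473e+00 -2.01277277e-03  2.19476126e+00] [ 0.23699511  0.14988869 -0.68860114]
(array([ 0.0002, -0.0004,  0.0013]), array([ 0.002, -0.002, -0.005]))
```

Close on the collar with a mild grip.

Call:
drive_tool(targets=[0, 0, 0, 0, 0, 0, 0.9, 0, 0, 0, 0, 0, 0, 0.8, 0, 0, 0, 0, 0, 0, 0.72, 0, 0, 0, 0, 0, 0, 0.65, 0, 0, 0, 0, 0, 0, 0.6, 0, 0, 0, 0, 0, 0, 0.6, 0, 0, 0, 0, 0, 0, 0.6], force=30)

```text
clock: 11.85
eef_pos: [477.4, -42.6, 122.2]
tcp_rot: [3.14, -0.002, 2.196]
contact_force: [-1.5, -0.5, 8.0]
opening: 0.659
```

```bash
python3 - <<'E'
from h import *
s=sense(); print(s['clock'],s['eef_pos'],s['tcp_rot'],s['contact_force'],s['wrist_torque'],s['opening'])
E
```

```text
11.85 [477.36538415 -42.58380463 122.23932891] [ 3.14008978e+00 -1.85773417e-03  2.19583154e+00] [-1.54076504 -0.52080243  8.01460032] [-0.07579594  0.23357698 -0.03349872] 0.659239366081403
```

Call:
drive_tool(targets=[0, 0, 0, 0, 0, 0.05, 0.6, 0, 0, 0, 0, 0, 0.1, 0.6, 0, 0, 0.0005, 0, 0, 0.15, 0.6, 0, 0, 0.0005, 0, 0, 0.2, 0.6, 0, 0, 0.001, 0, 0, 0.25, 0.6, 0, 0, 0.001, 0, 0, 0.3, 0.6, 0, 0, 0.001, 0, 0, 0.3, 0.6], force=45)

```text
clock: 12.43
eef_pos: [478.4, -42.6, 122.1]
tcp_rot: [3.139, -0.001, 1.893]
contact_force: [-0.9, -1.0, 16.6]
opening: 0.651
```

```bash
python3 - <<'E'
from h import *
s=sense(); print(s['clock'],s['eef_pos'],s['tcp_rot'],s['contact_force'],s['wrist_torque'],s['opening'])
E
```

```text
12.4333 [478.41360894 -42.64609087 122.07109948] [ 3.13856272e+00 -1.29925740e-03  1.89261840e+00] [-0.90385413 -1.04493148 16.59804585] [-0.10578133  0.2181719  -0.22204238] 0.6511811690467052
```

Call:
drive_tool(targets=[0, 0, 0, 0, 0, 0.03, 0.6, 0, 0, 0, 0, 0, 0.06, 0.6, 0, 0, 0, 0, 0, 0.09, 0.6, 0, 0, 0, 0, 0, 0.12, 0.6, 0, 0, 0, 0, 0, 0.15, 0.6, 0, 0, 0, 0, 0, 0.15, 0.6])

```text
clock: 12.93
eef_pos: [477.8, -42.5, 121.4]
tcp_rot: [3.14, -0.002, 1.744]
contact_force: [1.2, 0.1, 4.8]
opening: 0.646
```

```bash
cat > st.py <<'E'
from h import *
s=sense(); print(s['clock'],s['eef_pos'].round(2),s['tcp_rot'].round(4),s['contact_force'].round(1),s['wrist_torque'].round(2),s['opening'])
E
python3 st.py
```

```text
12.9333 [477.82 -42.54 121.38] [ 3.1399e+00 -2.3000e-03  1.7436e+00] [1.2 0.1 4.8] [ 0.2  -0.14 -0.13] 0.6455762995355547
```

Force fell from 17 to 5 N and z sank at 0.45 rad — perhaps the drop. Probe down 2 mm.

Call:
drive_tool(targets=[0, 0, 0.001, 0, 0, 0, 0.6, 0, 0, 0.002, 0, 0, 0, 0.6, 0, 0, 0.002, 0, 0, 0, 0.6])

```text
clock: 13.18
eef_pos: [478.3, -42.5, 120.0]
tcp_rot: [3.139, -0.002, 1.745]
contact_force: [-1.2, 0.6, 14.6]
opening: 0.647
```

```bash
python3 st.py
```

```text
13.1833 [478.26 -42.53 120.01] [ 3.1391e+00 -2.2000e-03  1.7450e+00] [-1.2  0.6 14.6] [ 0.17  0.25 -0.27] 0.6469306565423638
```

Call:
drive_tool(targets=[0, 0, 0, 0, 0, 0.03, 0.6, 0, 0, 0, 0, 0, 0.06, 0.6, 0, 0, 0, 0, 0, 0.09, 0.6, 0, 0, 0, 0, 0, 0.12, 0.6, 0, 0, 0, 0, 0, 0.12, 0.6], force=60)

```text
clock: 13.6
eef_pos: [477.8, -42.4, 119.0]
tcp_rot: [3.14, -0.003, 1.624]
contact_force: [3.2, 0.9, -0.3]
opening: 0.644
```

```bash
python3 st.py; python3 - <<'E'
from h import *
d=snap('scene','s5'); cv2.imwrite('pics/s5c.png',cv2.resize(d['color'][170:300,200:360],(800,650))[:600])
E
```

```text
13.6 [477.79 -42.4  118.98] [ 3.1404e+00 -2.6000e-03  1.6244e+00] [ 3.2  0.9 -0.3] [ 0.2  -0.48 -0.03] 0.6440585200065738
```

View pics/s5c.png

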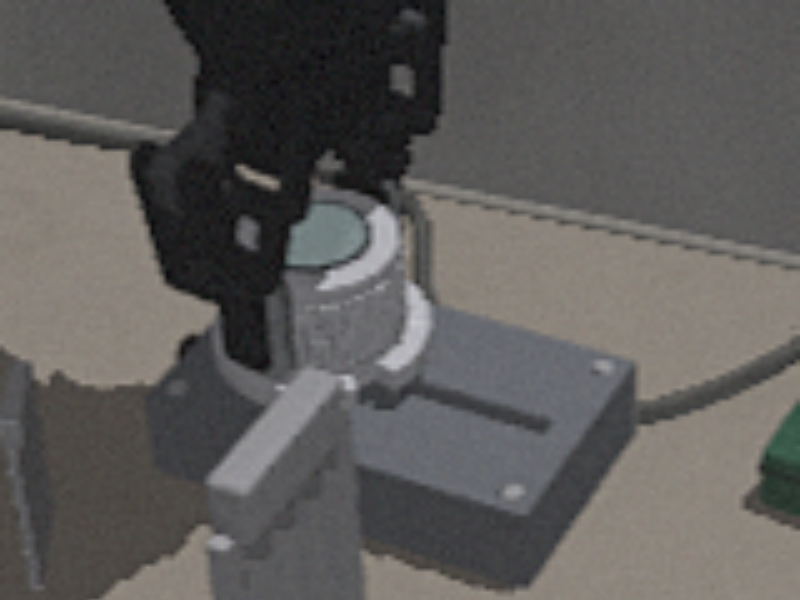

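Crop: fingers around the collar; its notch (≈(395,375)) has moved off the slot line (415,385). Quantify notch angle and collar-top height.

```bash
python3 - <<'E'
from h import *
d=load('s5'); c=np.array([477,-43.])
f=lambda x,y:(x/5+200-.4,y/5+170-.4)
def ang(p): v=p[:2]-c; return np.arctan2(v[1],v[0]),np.hypot(*v)
for z in(52,45):
  for q in [(370,372),(420,355),(360,395),(412,375)]: print(z,q,np.round(ang(onz(d,*f(*q),z)),3))
print('start notch angle',-np.pi/2+.163)
# predicted far-right edge of collar top & flange for heights
for h in (44,41,37): print(h,[((proj(d,[477+29*np.cos(a),-43+29*np.sin(a),h+44])-[199.6,169.6])*5).round(0) for a in(-.9,)],[((proj(d,[477+36*np.cos(a),-43+36*np.sin(a),h+8])-[199.6,169.6])*5).round(0) for a in(-.7,)])
E
```

```text
52 (370, 372) [-2.044 34.842]
52 (420, 355) [-1.574 39.316]
52 (360, 395) [-2.218 44.324]
52 (412, 375) [-1.79  44.295]
45 (370, 372) [-1.923 27.19 ]
45 (420, 355) [-1.38 34.54]
45 (360, 395) [-2.169 36.193]
45 (412, 375) [-1.652 38.002]
start notch angle -1.4077963267948965
44 [array([407., 221.])] [array([431., 294.])]
41 [array([407., 228.])] [array([431., 301.])]
37 [array([408., 238.])] [array([432., 311.])]
```

Call:
drive_tool(targets=[0, 0, 0, 0, 0, 0, 0.6, 0, 0, 0, 0, 0, 0, 0.6, 0, 0, 0.001, 0, 0, 0.03, 0.6, 0, 0, 0.001, 0, 0, 0.06, 0.6, 0, 0, 0.001, 0, 0, 0.09, 0.6, 0, 0, 0.001, 0, 0, 0.12, 0.6, 0, 0, 0.001, 0, 0, 0.15, 0.6, 0, 0, 0.001, 0, 0, 0.15, 0.6], force=90)

```text
clock: 14.32
eef_pos: [478.0, -42.1, 117.7]
tcp_rot: [3.14, -0.003, 1.475]
contact_force: [6.2, 5.9, -1.5]
opening: 0.64
```

```bash
python3 st.py
```

```text
14.3167 [478.04 -42.14 117.75] [ 3.1405e+00 -2.9000e-03  1.4755e+00] [ 6.2  5.9 -1.5] [ 1.07 -1.01  0.58] 0.640287894852322
```

Now torque about z resists (+0.6 Nm) and it descends without force: keyways appear engaged. Push down.

Call:
drive_tool(targets=[0, 0, 0.001, 0, 0, -0.02, 0.6, 0, 0, 0.002, 0, 0, -0.03, 0.6, 0, 0, 0.003, 0, 0, -0.03, 0.6, 0, 0, 0.004, 0, 0, -0.03, 0.6, 0, 0, 0.004, 0, 0, -0.03, 0.6])

```text
clock: 14.73
eef_pos: [478.0, -42.3, 114.0]
tcp_rot: [3.14, -0.003, 1.507]
contact_force: [5.3, 4.8, 2.2]
opening: 0.64
```

```bash
python3 st.py
```

```text
14.7333 [477.95 -42.28 114.03] [ 3.1405e+00 -2.8000e-03  1.5065e+00] [5.3 4.8 2.2] [ 0.76 -0.75  0.21] 0.6404328955743962
```

Call:
drive_tool(targets=[0.0005, 0.0005, 0.001, 0, 0, 0, 0.6, 0.0005, 0.0005, 0.002, 0, 0, 0, 0.6, 0.0005, 0.0005, 0.003, 0, 0, 0, 0.6, 0.0005, 0.0005, 0.004, 0, 0, 0, 0.6, 0.0005, 0.0005, 0.004, 0, 0, 0, 0.6])

```text
clock: 15.15
eef_pos: [478.2, -42.0, 110.9]
tcp_rot: [3.141, -0.002, 1.507]
contact_force: [-2.6, 2.4, 21.6]
opening: 0.641
```

```bash
python3 st.py
```

```text
15.15 [478.19 -42.05 110.88] [ 3.1412e+00 -2.4000e-03  1.5067e+00] [-2.6  2.4 21.6] [0.32 0.12 0.12] 0.6413866680413375
```

Call:
drive_tool(targets=[0, 0, 0.0005, 0, 0, 0, 0.6, 0, 0, 0.001, 0, 0, 0, 0.6, 0, 0, 0.001, 0, 0, 0, 0.6, 0, 0, 0.001, 0, 0, 0, 0.6])

```text
clock: 15.48
eef_pos: [478.2, -42.0, 110.8]
tcp_rot: [3.141, -0.002, 1.507]
contact_force: [-6.0, 3.5, 38.1]
opening: 0.633
```

```bash
python3 st.py; python3 - <<'E'
from h import *
d=snap('scene','s6'); cv2.imwrite('pics/s6c.png',cv2.resize(d['color'][170:300,200:360],(800,650),interpolation=cv2.INTER_CUBIC)[:600])
for h in (44,37,32): print(h,[((proj(d,[477.5+29*np.cos(a),-42.5+29*np.sin(a),h+44])-[199.6,169.6])*5).round(0) for a in(-.9,)],[((proj(d,[477.5+36*np.cos(a),-42.5+36*np.sin(a),h+k])-[199.6,169.6])*5).round(0) for a in(-.7,-1.2) for k in (0,8)])
E
```

```text
15.4833 [478.17 -42.04 110.81] [ 3.1410e+00 -2.4000e-03  1.5068e+00] [-6.   3.5 38.1] [0.35 0.92 0.15] 0.6331476845928855
44 [array([407., 220.])] [array([432., 312.]), array([431., 293.]), array([431., 345.]), array([430., 326.])]
37 [array([408., 237.])] [array([433., 328.]), array([432., 309.]), array([432., 362.]), array([431., 343.])]
32 [array([408., 249.])] [array([433., 339.]), array([432., 321.]), array([432., 373.]), array([431., 355.])]
```

View pics/s6c.png

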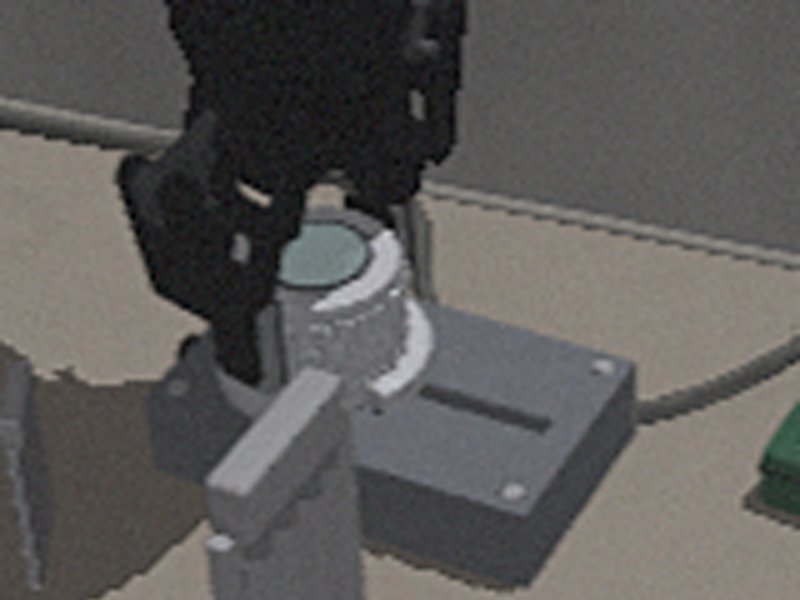

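The crop shows the collar much lower, flange close to the housing (notch now ≈(365,400)). Check height numerically against the start picture.

```bash
python3 - <<'E'
from h import *
I={k:cv2.cvtColor(load(k)['color'],6).astype(np.float32) for k in('scene0','s2','s5','s6')}
D={k:load(k)['color'].astype(float) for k in I}
# window lower edge: teal-ness (b+g-2r) column profiles, cols 262..270 ; subpixel half-crossing
for k in I:
    t=(D[k][...,0]+D[k][...,1]-2*D[k][...,2])[195:245,262:272]
    m=(t>0.5*np.percentile(t,95)); r=[]
    for j in range(t.shape[1]):
        c=np.where(t[:,j]>0.5*np.percentile(t,95))[0]; r.append((195+c.max()) if len(c) else -1)
    print(k,r)
# shift by template matching of front knurl/window patch from s5 to s6
up=lambda a:cv2.resize(a,None,fx=10,fy=10,interpolation=cv2.INTER_CUBIC)
for a,b in(('s5','s6'),('s2','s6'),('s2','s5')):
    for (y0,y1,x0,x1) in((205,230,262,284),(205,250,266,290)):
        if b=='s6' or 1:
            T=up(I[a][y0:y1,x0:x1]); S=up(I[b][y0-3:y1+10,x0-3:x1+3])
            q=cv2.matchTemplate(S,T,5); _,v,_,p=cv2.minMaxLoc(q); print(a,b,v,(p[0]-30)/10,(p[1]-30)/10)
E
```

```text
scene0 [np.int64(220), np.int64(220), np.int64(220), np.int64(220), np.int64(220), np.int64(219), np.int64(219), np.int64(218), np.int64(218), np.int64(217)]
s2 [np.int64(220), np.int64(220), np.int64(220), np.int64(220), np.int64(219), np.int64(219), np.int64(219), np.int64(218), np.int64(217), np.int64(217)]
s5 [np.int64(223), np.int64(222), np.int64(222), np.int64(222), np.int64(222), np.int64(221), np.int64(221), np.int64(221), np.int64(220), np.int64(219)]
s6 [np.int64(226), np.int64(226), np.int64(226), np.int64(226), np.int64(226), np.int64(226), np.int64(225), np.int64(225), np.int64(224), np.int64(224)]
s5 s6 0.8455178737640381 0.2 4.0
s5 s6 0.8098563551902771 0.2 3.9
s2 s6 0.35495567321777344 0.1 5.9
s2 s6 0.3709198236465454 0.0 6.0
s2 s5 0.32877716422080994 0.0 2.1
s2 s5 0.42356666922569275 -0.2 2.0
```

Drop measured 6.0 px versus 5.8 px expected for the full 12 mm: home. Ease the push a little, re-check and hand in.

Call:
drive_tool(targets=[0, 0, -0.0004, 0, 0, 0, 0.6, 0, 0, -0.0008, 0, 0, 0, 0.6, 0, 0, -0.0008, 0, 0, 0, 0.6, 0, 0, -0.0008, 0, 0, 0, 0.6, 0, 0, -0.0008, 0, 0, 0, 0.6, 0, 0, -0.0008, 0, 0, 0, 0.6])

```text
clock: 16.03
eef_pos: [478.2, -42.1, 110.9]
tcp_rot: [3.141, -0.002, 1.507]
contact_force: [-1.6, 3.5, 24.3]
opening: 0.64
```

```bash
python3 st.py; python3 - <<'E'
from h import *
d=snap('scene','s7'); t=snap('top','t7')
a,b=[cv2.cvtColor(x,6) for x in(load('s6')['color'],d['color'])]
up=lambda a:cv2.resize(a,None,fx=10,fy=10,interpolation=cv2.INTER_CUBIC)
q=cv2.matchTemplate(up(b[202:240,259:287]),up(a[205:230,262:284]),5);_,v,_,p=cv2.minMaxLoc(q);print(v,(np.array(p)-30)/10)
cv2.imwrite('pics/t7c.png',cv2.resize(t['color'][170:350,220:480],(780,540)))
E
```

```text
16.0333 [478.17 -42.05 110.87] [ 3.1410e+00 -2.4000e-03  1.5068e+00] [-1.6  3.5 24.3] [0.31 0.25 0.15] 0.6398159833015064
0.9965568780899048 [0. 0.]
```

View pics/t7c.png

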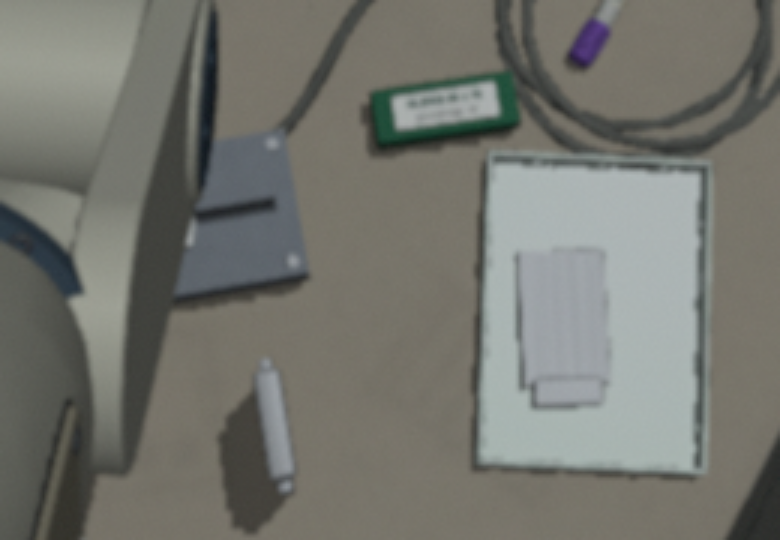

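The plate lies flat in the tray (565,325), the slot is empty and the green box is in place. The collar is still home under a 24 N push.

```bash
python3 -c "
from h import *
print(sign_off())"
```

```text
the job is handed in; nothing more can be done
None
```

The job is done and handed in at about 16 s of robot time. I pulled the plate out of the slot and laid it flat in the white tray. I then turned the collar clockwise, about 0.7 rad of hand turn, until it dropped over the pins, and pushed it down. I finished still gripping it and pushing down with about 24 N.

- **Collar home:** it sank 6.0 px in the scene picture, against 5.8 px expected for the full 12 mm. It then hit a hard stop: 1 mm more commanded gave under 0.1 mm of movement and about 16 N more force. After I eased the push, the picture showed no shift.
- **Plate and bystanders:** the last top view shows the plate inside the tray, the slot empty and the green box where it was.
- **What disagreed:**
  - At 0.45 rad of turn the push force fell and the collar might have dropped; this was unclear until later readings.
  - The mask for the collar's window in the last wrist picture failed. I used the earlier estimates of the axis, which agreed with each other.
  - The hand may have slipped slightly on the collar while turning.
  - The push briefly reached 38 N before I eased it.

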